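# Isolate the sign tester and unload the light block

### The arm

A 6-joint arm with a two-finger parallel gripper is mounted at the origin on the work surface. World frame = base frame: x ahead of the robot, y to its left, z up, the work surface at z = 0. Lengths are in m, angles in degrees, forces in N, time in s.
With the tool pointing down it reaches from about 0.35 to 0.8 m from the base axis. Payload 7.3 kg.
Tool frame: the origin (TCP) lies on the front face of the gripper's body, between the roots of the fingers; the fingertips stand 73 mm ahead of it and the grasp point (between the pads) lies arm.grip_depth ahead of it (arm.grip_depth is the distance from the TCP to the grasp point, in m); z points along the fingers, y is the line along which they close (so a half turn about z gives the same grasp; the last joint's range is limited). The gripper opens to 85 mm and grips with 20 to 120 N. Pads are 22 mm wide; open, the fingers measure 114 mm over their backs; the gripper's body (76 mm by 85 mm) begins 54 mm behind the grasp point. The pads swing forward as they close: fully open they stand 13 mm farther back than shut.
Start: joints at [68.354, 19.595, 87.324, -0, 73.075, -8.365], TCP at [0.121, 0.511, 0.304] pointing down, gripper open.
Joint ranges: [-145.02, 145.02], [-44.19, 115.74], [2.07, 154.8], [-57.11, 237.11], [16.16, 152.29], [-177.93, 177.93]. Speed limits (degrees/s): [147.25, 147.25, 180, 180, 180, 180].

### API

Orientations are given as [roll, pitch, yaw] about the fixed x, y, z axes, in that order (R = Rz(yaw) Ry(pitch) Rx(roll)).
In Python, from station import sense, camera, get_calibration, hand_in, arm gives the robot as it stands. The module is installed in compiled form; this text tells all that it offers.
- The arm moves only by the tool carry_out, never from a script. Its argument "motion" is a list of rows, each an object with "hand": the closure, from 0 (fully open) to 1 (shut); "offset": the shift along the tool's x, y, z in mm, a list of three; "roll": the turn about the tool's z in degrees. In form: [{"hand": hand, "offset": [x, y, z], "roll": roll}, ...]. A call has 1 to 20 rows; each row shifts and turns the commanded pose from where the row before left it, along the tool's axes as they then stand; what a row does not reach is not made up. A row lasts 1/8 s, in which the tool goes at most 62.5 mm and 10.7 degrees, less where a joint would pass 70% of its speed; a pose out of reach is approached as far as the arm can. A call with a gripper value outside its range is refused whole. The fingers move at their own pace and stop on an object; "force" is the grip in N (left out, the last holds). Time passes only in rows, so rows that do not move let the fingers close. It gives the time, the measured TCP pose, the force, the opening and the grip force at its end, in the units of the state.
- sense(): the state, without advancing time (a new reading comes with each control period).
- camera(name): name is "scene" or "top" or "wrist"; returns (picture, depth): 400x640x3 uint8, red, green, blue; 400x640 float32, m along the optical axis (not along the pixel's ray), 0 where there is no reading.
- get_calibration(name): a dict with "intrinsics" (3x3 intrinsics, pixels), "k1" (the pictures are not rectified: a ray, as slopes to the right and down, at radius r is drawn at 1 + k1 r^2 times it, then the intrinsics apply), "view" (4x4, takes a point from world to camera coordinates). Camera axes: x right, y down, z forward; pixel columns grow to the right and rows downward; lengths in m; the calibration is good to about 2 mm. A picture is of the moment at which its call begins: read the wrist's pose just before it. get_calibration takes no time and is no camera call; for the wrist camera it gives the pose at the moment of the call.
- hand_in(): hands the job in; it is judged then, once.
The state is a dict: "time_s": time; "joint_positions": joint angles; "joint_velocities": joint speeds; "joint_efforts": joint torques, N m; "tcp_pos": TCP position; "tool_rot": TCP orientation; "force": force on the tool from outside, world axes, zero at the start; "ft_torque": the same for the moment, N m; "width": finger opening in m; "gripper_force": force on a finger pad.
Only numpy, scipy, OpenCV 4.12 (cv2) and the standard library are available. Lean on these libraries where they do the work, as an engineer would, in place of code of your own. Each camera call takes 0.05 s, during which the arm holds its last target. There are 200 camera calls.

### The job

The light block in the test nest has passed its test. First switch the tester off at its isolator knob: push the knob in against its spring, turn it clockwise past the safety stop as far as it goes (never force it past the stop while it is out), and let it spring back out. Then lift the light block out of the nest by the bracket on its back, keeping it level, and set it down without dropping it, flat in the free end of the tray beside the finished block, leaving that block and everything else where it is.

Things in the scene. Friction and masses are not known exactly. Their poses are not given: they have to be found in the camera images.
- console: Tester console, fixed: grey wedge-shaped box 170 mm deep (x), 180 mm wide (y), 45 mm high at its front (-x) edge and 124 mm at its back, so that its panel slopes 25 degrees and faces the robot (-x) and up. Origin: centre of its underside; z up. The isolator knob stands in the middle of the panel, square to it.
- isolator_grip (a point): Black isolator knob: point on its axis at its skirt's top face, at the foot of the grip bar; moves and turns with it. z: axis, out of the panel (25 deg from vertical, leaning to the console's -x); x: along the bar; y: across it. Skirt 60 mm dia., 14.5 mm thick, its top 24 mm above the panel at rest, 15 mm pushed in. Bar 12 mm wide, 54 mm long, 27 mm high, white line on its +x half.
- isolator (a joint): Knob turn, rad: 0 = on (bar straight up the panel), grows clockwise looking at the knob, 1.4 = off, end stop; starts at 0 to 0.25. Tabs on the skirt meet the safety stops at about 0.5; pushed in 6 mm or more they pass below, and are clear from about 1.0 on, where the released knob springs out. Off counts from 1.1. Friction 0.06 N m, no return spring.
- isolator_push (a joint): How far the knob is pushed in, m: 0 = out, 0.009 = bottom. Spring: 7 N at the start, 13 N at the bottom.
- nest: Test nest, fixed: grey plastic plate 120 mm (x) by 150 mm (y), 30 mm high, with one rectangular pocket 53 mm (x) by 83 mm (y), 14 mm deep, in the middle of its top. Origin: centre of its underside; z up.
- light_block: Block to unload: white and aluminium, 50 mm (x) by 80 mm (y) by 14 mm thick, about 0.16 kg; an aluminium bracket stands in the middle of its back (top): 12 mm thick (x), 30 mm long (y), 34 mm high above the block, 48 mm in all. Origin: centre of its underside; z up. Starts in the nest's pocket, back flush with the nest's top, so only the bracket can be gripped.
- tray: Shallow plywood tray, fixed: 150 mm (x) by 240 mm (y) outside, walls 5 mm thick, floor 5 mm thick, 16 mm high over all. Origin: centre of its underside; z up. One half (along y) holds the finished block, the other is free.
- done_block: Finished block, the same as the light block, lying in one end of the tray, about 60 mm from the tray's middle. Leave it. Origin: centre of its underside.
- driver: Bystander: screwdriver 200 mm long, lying loose on the table at the other side. Origin: near its middle.
- tape: Bystander: roll of tape, 80 mm diameter, 24 mm high, lying loose on the table at one side. Origin: centre of its underside.
- stop (a point): The left one of two alike steel safety stops, fixed on the panel just outside the skirt at the console's left (+y) and right (-y), 13 mm high above the panel. Point: middle of its top, 42 mm from the knob's axis.
There are look-alikes about, which are no part of the job. What is meant by the nest is not purple, and is the larger of those in its own colour. Leave any green look-alike of the light_block alone.

How it is judged:
By the outcome, as a careful person would: the job done as asked, in the order asked, and still so for the second after the job is handed in, with the robot touching nothing.
It also fails if it takes over 67 s, if anything falls off the work surface, if the arm or the gripper's body presses on something with over 40 N, if the wrist force passes 120 N, or if a joint passes its speed limit or range.

## Working session

There is one attempt and no reset: what is moved stays moved. The work goes in short steps, Python scripts to look and compute and a tool call to move; the robot and the scene stay as the last step left them, time stands still between calls to the robot, and variables do not carry over. Pictures are saved under pics/ and viewed, at most 12 in all, crops included, and the job is handed in when it is done.

Besides the shell and the picture viewer there is one more tool, called after "Call:" as name(argument=value, ...) on one line, values as JSON. carry_out: Moves the arm, as the interface text tells. Its arguments: {"type":"object","properties":{"motion":{"type":"array"},"force":{"type":"number"}},"required":["motion"]}

```bash
mkdir -p pics
cat > h.py <<'E'
import numpy as np, cv2
from station import sense,camera,get_calibration,hand_in,arm
def grab(n):
    c=get_calibration(n); p,d=camera(n); np.savez(f'/tmp/{n}.npz',p=p,d=d,K=c['intrinsics'],k1=c['k1'],V=c['view']); return p,d
def load(n): return np.load(f'/tmp/{n}.npz')
def cloud(n):
    z=load(n);K=z['K'];k=float(z['k1']);v,u=np.mgrid[:400,:640].astype(np.float32)
    q=cv2.undistortPoints(np.stack([u.ravel(),v.ravel()],1)[:,None].astype(np.float64),K,np.array([k,0,0,0.]))[:,0]
    d=z['d'].ravel(); P=np.c_[q*d[:,None],d]; V=z['V']
    W=(P-V[:3,3])@V[:3,:3]; W[d==0]=np.nan
    return W.reshape(400,640,3)
E
python3 - <<'E'
from h import *
for n in('scene','top'):
    p,d=grab(n); cv2.imwrite(f'pics/{n}0.png',p[:,:,::-1])
print(sense(),arm.grip_depth)
E
```

```text
{'time_s': 0.1, 'joint_positions': array([ 6.83546626e+01,  1.96321173e+01,  8.73726851e+01,  1.13000972e-03,
        7.30777248e+01, -8.36476652e+00]), 'joint_velocities': array([-0.01347237, -0.06587286, -0.0594316 , -0.02512834,  0.00093446,
       -0.04934027]), 'joint_efforts': array([ 2.35406711e-03, -4.34437752e+01, -2.46493918e+01, -2.46725713e-04,
        4.56757145e-03, -4.39012683e-05]), 'tcp_pos': array([0.12046982, 0.51070688, 0.30329272]), 'tool_rot': array([-1.79918508e+02, -1.30747277e-02,  1.66719090e+02]), 'force': array([ 0.29454916,  0.09885663, -0.43293661]), 'ft_torque': array([0.04727013, 0.01463792, 0.02893544]), 'gripper_force': 0.0, 'width': 0.08538507205990332} 0.0539
```

View pics/scene0.png

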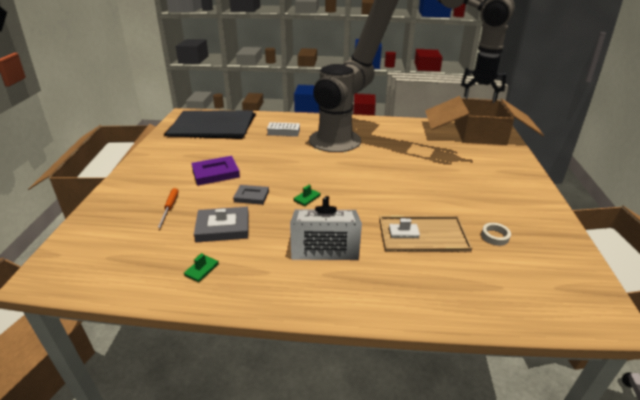

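View pics/top0.png

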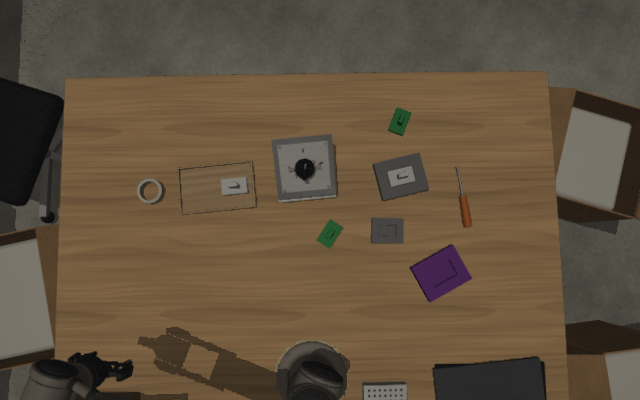

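The scene view shows the console in the middle, the nest with the light block at top-view (401,177), and the tray at (217,188). The finished block is in the tray's right (−y) end and the left (+y) end is free. Next I measure from the depth data and an enlarged crop.

Run:
```python
from h import *
z=load('top');p=z['p'];W=cloud('top')
c=p[125:225,170:440]; 
c=cv2.convertScaleAbs(c,alpha=1.6)
a=cv2.resize(c[:,:135],None,fx=5.9,fy=5.9,interpolation=cv2.INTER_CUBIC)
b=cv2.resize(c[:,95:],None,fx=4.5,fy=4.5,interpolation=cv2.INTER_CUBIC)
cv2.imwrite('pics/a.png',a[:,:,::-1]);cv2.imwrite('pics/b.png',b[:,:,::-1])
def rect(n,x0,x1,y0,y1,zl,zh):
    w=W[y0:y1,x0:x1].reshape(-1,3);m=(w[:,2]>zl)&(w[:,2]<zh);w=w[m]
    r=cv2.minAreaRect((w[:,:2]*1000).astype(np.float32));print(n,m.sum(),r,'mean',w.mean(0).round(4),'medz',np.median(w[:,2]))
rect('nest',365,435,145,210,.02,.037)
rect('bracket',365,435,145,210,.045,.08)
rect('tray',170,262,155,220,.010,.022)
rect('done bracket',170,262,155,220,.035,.07)
rect('done',170,262,155,220,.0145,.03)
rect('console',265,345,128,208,.02,.135)
rect('knob',285,325,150,190,.115,.2)
w=W[140:200,278:332].reshape(-1,3)
print('table z',np.nanmedian(W[100:120,200:300,2]))
```

```text
nest 1746 ((614.8123779296875, -290.56439208984375), (120.821533203125, 152.0178985595703), 12.71623706817627) mean [ 0.614  -0.29    0.0294] medz 0.02947261006537124
bracket 49 ((614.154541015625, -290.1545715332031), (11.805268287658691, 29.208236694335938), 11.424013137817383) mean [ 0.6136 -0.2895  0.061 ] medz 0.06246424831376439
tray 842 ((586.377685546875, 291.8228454589844), (160.93312072753906, 237.932861328125), 4.855609893798828) mean [0.5913 0.2734 0.0156] medz 0.015678048280668322
done bracket 48 ((593.1788330078125, 236.3182373046875), (12.380308151245117, 29.99627685546875), 3.3458430767059326) mean [0.5932 0.2359 0.0509] medz 0.05263611721591058
done 592 ((591.124755859375, 292.0022888183594), (150.55116271972656, 237.445068359375), 4.8730621337890625) mean [0.5933 0.2591 0.0183] medz 0.018011978241632087
console 3706 ((635.6282958984375, 12.310562133789062), (180.21408081054688, 180.29855346679688), 4.518431663513184) mean [0.6365 0.0125 0.0856] medz 0.09119070110955857
knob 115 ((644.912109375, 11.53333854675293), (97.67145538330078, 42.04420852661133), 17.38088035583496) mean [0.6283 0.0116 0.1265] medz 0.1256107688865585
table z 0.00022962235119598103
```

View pics/b.png

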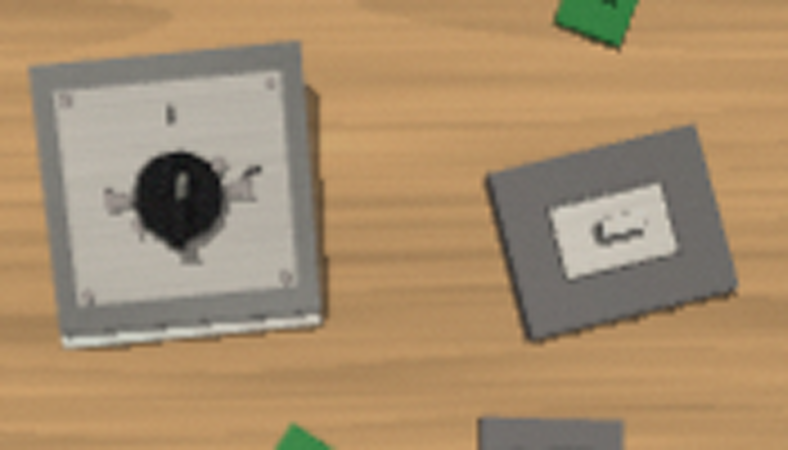

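The crop shows the knob at about (180,195), with its white line on the upper half and turned slightly clockwise. The nest is rotated about +12.5°, with the bracket at (617,232). The tool can't be tilted, so I'll work the knob with the tool vertical. First I refine the knob's position from the depth data and work out the first move.

```bash
cat >> h.py <<'E'
from scipy.spatial.transform import Rotation as Ro
def to(x,y,z,yaw):
    s=sense();R=Ro.from_euler('xyz',s['tool_rot'],degrees=True)
    o=R.inv().apply(np.array([x,y,z])-s['tcp_pos'])*1000
    print('offset',o.round(1),'roll',round(-((yaw-s['tool_rot'][2]+180)%360-180),1),'| tcp',s['tcp_pos'].round(4),s['tool_rot'].round(2),'t',round(s['time_s'],2),'F',s['force'].round(1),'w',round(s['width'],4))
C=np.array([.6356,.0123,0]);RC=Ro.from_euler('z',4.5,degrees=True)*Ro.from_euler('y',-25,degrees=True)  # panel frame: x up panel, z out
PC=C+[0,0,.0845]
def knob(n):
    W=cloud(n).reshape(-1,3); W=W[~np.isnan(W[:,0])]
    q=RC.inv().apply(W-PC); q=q[(abs(q[:,:2])<.075).all(1)]
    pl=q[(abs(q[:,2])<.006)]; print('panel z',np.median(pl[:,2]),len(pl))
    A=np.c_[pl[:,:2],np.ones(len(pl))];print('plane fit',np.linalg.lstsq(A,pl[:,2],rcond=None)[0].round(4))
    r=np.hypot(*q[:,:2].T)<.045
    for a,b in((.012,.029),(.035,.058)):
        m=q[r&(q[:,2]>a)&(q[:,2]<b)]
        if len(m)>5: print(a,b,len(m),'ctr',m.mean(0).round(4),'medz',np.median(m[:,2]).round(4),cv2.minAreaRect((m[:,:2]*1000).astype(np.float32)),m[:,:2].min(0).round(4),m[:,:2].max(0).round(4), 'cw ang',np.degrees(-np.arctan2(*np.linalg.svd(m[:,:2]-m[:,:2].mean(0))[2][0][::-1])).round(1))
E
python3 - <<'E'
from h import *
knob('top'); g=PC+RC.apply([0,0,.024]);print('grip pt',g); to(.55,.01,.303,180)
E
```

```text
panel z -0.0008469895937622361 1889
plane fit [ 0.0009  0.0005 -0.0007]
0.012 0.029 250 ctr [ 0.0062 -0.0007  0.0219] medz 0.0223 ((4.0238494873046875, -0.11179351806640625), (58.45523452758789, 68.10161590576172), 42.16423416137695) [-0.0258 -0.0426] [0.0333 0.0447] cw ang 90.6
0.035 0.058 81 ctr [0.0044 0.0001 0.0481] medz 0.0488 ((3.3167285919189453, 0.2796611785888672), (11.689295768737793, 53.35845947265625), 83.27088165283203) [-0.0232 -0.008 ] [0.0298 0.0087] cw ang -170.4
grip pt [0.62548843 0.0115042  0.10625139]
offset [-533.1 -388.6    0.7] roll -13.3 | tcp [0.1205 0.5107 0.3033] [-1.7992e+02 -1.0000e-02  1.6672e+02] t 0.1 F [ 0.3  0.1 -0.4] w 0.0854
```

Call:
carry_out(motion=[{"hand":0.3,"offset":[-40,-25,0],"roll":0},{"hand":0.3,"offset":[-40,-25,0],"roll":0},{"hand":0.3,"offset":[-40,-25,0],"roll":0},{"hand":0.3,"offset":[-40,-25,0],"roll":0},{"hand":0.3,"offset":[-40,-25,0],"roll":0},{"hand":0.3,"offset":[-40,-25,0],"roll":0},{"hand":0.3,"offset":[-40,-25,0],"roll":0},{"hand":0.3,"offset":[-40,-25,0],"roll":0},{"hand":0.3,"offset":[-40,-25,0],"roll":0},{"hand":0.3,"offset":[-40,-25,0],"roll":0},{"hand":0.3,"offset":[-40,-25,0],"roll":0},{"hand":0.3,"offset":[-40,-25,0],"roll":0},{"hand":0.3,"offset":[-40,-25,0],"roll":0},{"hand":0.3,"offset":[-40,-25,0],"roll":0},{"hand":0.3,"offset":[-42,-20,0],"roll":0},{"hand":0.3,"offset":[0,0,0],"roll":-9.8},{"hand":0.3,"offset":[0,0,0],"roll":0},{"hand":0.3,"offset":[0,0,0],"roll":0}])

```text
time_s: 2.35
tcp_pos: [0.6212, 0.013, 0.3038]
tool_rot: [180.0, -0.0, 176.4]
force: [-0.0, 0.1, -0.1]
width: 0.0597
gripper_force: 0.0
```

Run:
```python
from h import *
to(.6215,.0115,.1865,176.5)
p,d=grab('wrist'); cv2.imwrite('pics/w1.png',p[:,:,::-1]); knob('wrist'); print(sense()['joint_positions'].round(1))
```

```text
offset [ -0.5  -1.5 117.3] roll -0.1 | tcp [0.6212 0.013  0.3038] [ 1.7999e+02 -3.0000e-02  1.7637e+02] t 2.35 F [-0.   0.1 -0.1] w 0.0597
panel z -6.352127939148438e-05 14947
plane fit [-0.0001  0.0003 -0.0001]
0.012 0.029 2180 ctr [ 0.0042 -0.0001  0.0222] medz 0.0231 ((1.9648685455322266, 0.14945220947265625), (59.5499267578125, 78.56280517578125), 34.05025100708008) [-0.0257 -0.0449] [0.0324 0.0449] cw ang 86.4
0.035 0.058 809 ctr [ 0.0039 -0.0007  0.0496] medz 0.0501 ((3.3155364990234375, -1.0869503021240234), (12.072752952575684, 53.004764556884766), 81.51763916015625) [-0.0232 -0.0102] [0.0301 0.0085] cw ang 8.6
[ -5.9  29.9  70.9   0.   79.2 -92.3]
```

View pics/w1.png

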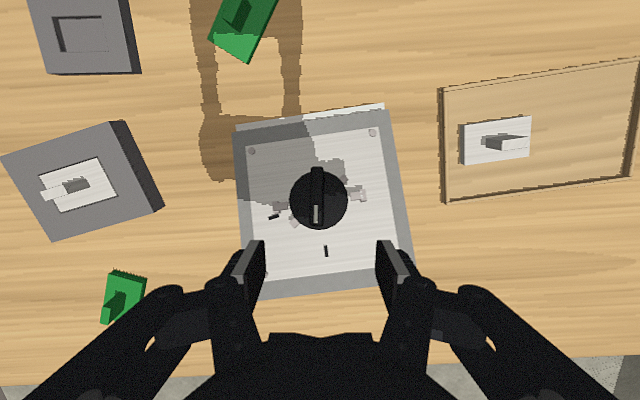

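The wrist view shows the bar free between the fingers, with the white line at (316,212) and the bar about 8.5° clockwise. I'll descend onto it and grip it.

Call:
carry_out(motion=[{"hand":0.55,"offset":[-0.5,-2,20],"roll":0.4},{"hand":0.55,"offset":[0,0,25],"roll":0},{"hand":0.55,"offset":[0,0,25],"roll":0},{"hand":0.55,"offset":[0,0,25],"roll":0},{"hand":0.55,"offset":[0,0,15],"roll":0},{"hand":0.55,"offset":[0,0,7],"roll":0},{"hand":0.55,"offset":[0,0,0],"roll":0},{"hand":1,"offset":[0,0,0],"roll":0},{"hand":1,"offset":[0,0,0],"roll":0},{"hand":1,"offset":[0,0,0],"roll":0},{"hand":1,"offset":[0,0,0],"roll":0}], force=45)

```text
time_s: 3.78
tcp_pos: [0.6223, 0.0104, 0.1878]
tool_rot: [-180.0, 0.1, 176.1]
force: [-1.1, -1.9, 6.0]
width: 0.0109
gripper_force: 47.1
```

Run:
```python
from h import *
to(.6215,.0110,.1865,176)
```

```text
offset [0.8 0.6 1.3] roll 0.1 | tcp [0.6223 0.0104 0.1878] [-1.8000e+02  1.1000e-01  1.7611e+02] t 3.77 F [-1.1 -1.9  6. ] w 0.0109
```

Call:
carry_out(motion=[{"hand":1,"offset":[-1.1,0,2.3],"roll":0},{"hand":1,"offset":[-1.1,0,2.3],"roll":0},{"hand":1,"offset":[-1.1,0,2.3],"roll":0},{"hand":1,"offset":[-1.1,0,2.3],"roll":0},{"hand":1,"offset":[0,0,0],"roll":0}])

```text
time_s: 4.4
tcp_pos: [0.6262, 0.0105, 0.1798]
tool_rot: [180.0, 0.1, 176.1]
force: [-6.3, -1.0, 14.5]
width: 0.011
gripper_force: 48.5
```

Run:
```python
from h import *
to(.6215,.0110,.1865,176)
knob.__defaults__; grab('wrist'); knob('wrist')
```

```text
offset [ 4.7  0.1 -6.7] roll 0.1 | tcp [0.6262 0.0105 0.1798] [1.7997e+02 6.0000e-02 1.7613e+02] t 4.4 F [-6.3 -1.  14.5] w 0.011
panel z -9.03336827580709e-05 26386
plane fit [ 0.0007  0.0005 -0.    ]
0.012 0.029 2696 ctr [-0.0066  0.003   0.0141] medz 0.014 ((0.9649853706359863, 0.8190155029296875), (83.32833862304688, 54.60435104370117), 62.32999038696289) [-0.0261 -0.045 ] [0.0319 0.0448] cw ang 96.1
0.035 0.058 3846 ctr [0.0036 0.0001 0.0439] medz 0.0415 ((2.7921533584594727, -0.317108154296875), (50.15812301635742, 36.00771713256836), 24.34659767150879) [-0.0241 -0.0185] [0.0299 0.0194] cw ang 5.5
```

The skirt is at about 14–15 mm and the force along the axis is about 16 N, so the knob is pushed fully in. I'll turn it clockwise in two stages.

Call:
carry_out(motion=[{"hand":1,"offset":[0,0,0],"roll":5},{"hand":1,"offset":[0,0,0],"roll":5},{"hand":1,"offset":[0,0,0],"roll":5},{"hand":1,"offset":[0,0,0],"roll":5},{"hand":1,"offset":[0,0,0],"roll":0}], force=40)

```text
time_s: 5.08
tcp_pos: [0.6262, 0.0119, 0.18]
tool_rot: [179.8, 0.0, 156.1]
force: [-6.6, 3.3, 14.9]
width: 0.0106
gripper_force: 78.7
```

Run:
```python
from h import *
to(.6215,.0110,.1865,176);print(sense()['ft_torque'])
grab('wrist'); knob('wrist')
```

```text
offset [ 3.9 -2.7 -6.6] roll -19.9 | tcp [0.6262 0.0119 0.18  ] [1.7981e+02 1.0000e-02 1.5612e+02] t 5.08 F [-6.6  3.3 14.9] w 0.0106
[2.24399907 0.79529764 0.72738859]
panel z -5.4656418029109924e-05 28909
plane fit [ 0.0005  0.0005 -0.    ]
0.012 0.029 2690 ctr [-0.0032  0.0096  0.0151] medz 0.0142 ((1.697591781616211, 1.1954460144042969), (59.25823974609375, 76.39469146728516), 34.19232940673828) [-0.0269 -0.045 ] [0.0309 0.0449] cw ang 109.6
0.035 0.058 3514 ctr [0.0036 0.0029 0.044 ] medz 0.0416 ((2.8857498168945312, 4.281747817993164), (34.828582763671875, 52.0722770690918), 87.95211029052734) [-0.0231 -0.014 ] [0.0289 0.0212] cw ang 17.0
```

Call:
carry_out(motion=[{"hand":1,"offset":[0,0,0],"roll":4},{"hand":1,"offset":[0,0,0],"roll":4},{"hand":1,"offset":[0,0,0],"roll":4},{"hand":1,"offset":[0,0,0],"roll":0}], force=25)

```text
time_s: 5.62
tcp_pos: [0.626, 0.012, 0.1805]
tool_rot: [179.8, -0.0, 144.1]
force: [-8.5, 4.0, 16.9]
width: 0.0115
gripper_force: 98.0
```

Run:
```python
from h import *
to(.6215,.0110,.1865,176);print(sense()['ft_torque'],sense()['gripper_force'])
p,_=grab('wrist'); knob('wrist'); cv2.imwrite('pics/w2.png',p[120:370,180:480,::-1].repeat(2,0).repeat(2,1))
```

```text
offset [ 3.1 -3.4 -6.1] roll -31.9 | tcp [0.626  0.012  0.1805] [ 1.7981e+02 -3.0000e-02  1.4414e+02] t 5.62 F [-8.5  4.  16.9] w 0.0115
[2.34426066 0.9323617  0.69014868] 97.9575283639133
panel z -5.0244731712749055e-05 30306
plane fit [ 0.0001  0.0005 -0.    ]
0.012 0.029 2650 ctr [-0.0005  0.0145  0.0153] medz 0.0142 ((-0.9699954986572266, 10.95871353149414), (58.283775329589844, 66.11983489990234), 15.743902206420898) [-0.027  -0.0262] [0.0287 0.045 ] cw ang 127.5
0.035 0.058 3357 ctr [0.0041 0.0041 0.0438] medz 0.0415 ((3.811002731323242, 3.478595733642578), (42.36722183227539, 50.380653381347656), 88.9889907836914) [-0.0212 -0.018 ] [0.0294 0.0242] cw ang 26.3
```

View pics/w2.png

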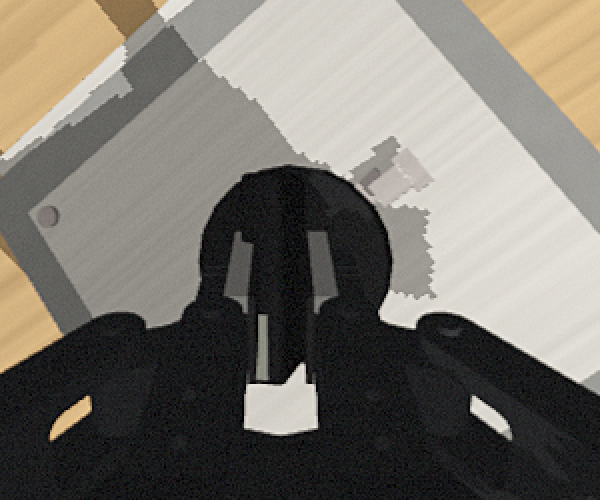

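The bar is following between the pads. It is turned about 40°, past the stop, and still pushed in. Continuing.

Call:
carry_out(motion=[{"hand":1,"offset":[0,0,0],"roll":4},{"hand":1,"offset":[0,0,0],"roll":4},{"hand":1,"offset":[0,0,0],"roll":4},{"hand":1,"offset":[0,0,0],"roll":0}], force=20)

```text
time_s: 6.18
tcp_pos: [0.6264, 0.0108, 0.1806]
tool_rot: [179.9, 0.1, 132.1]
force: [-6.9, 0.5, 18.4]
width: 0.0113
gripper_force: 119.4
```

Call:
carry_out(motion=[{"hand":1,"offset":[0,0,0],"roll":4},{"hand":1,"offset":[0,0,0],"roll":4},{"hand":1,"offset":[0,0,0],"roll":4},{"hand":1,"offset":[0,0,0],"roll":0}])

```text
time_s: 6.68
tcp_pos: [0.6271, 0.0112, 0.1807]
tool_rot: [179.7, 0.0, 120.1]
force: [-6.1, 1.3, 16.2]
width: 0.0112
gripper_force: 130.3
```

Run:
```python
from h import *
to(.6215,.0110,.1865,176);print(sense()['ft_torque'],sense()['gripper_force'])
p,_=grab('wrist'); knob('wrist'); cv2.imwrite('pics/w3.png',p[120:370,180:480,::-1].repeat(2,0).repeat(2,1))
```

```text
offset [ 2.7 -4.9 -5.9] roll -55.9 | tcp [0.6271 0.0112 0.1807] [1.7970e+02 5.0000e-02 1.2012e+02] t 6.67 F [-6.1  1.3 16.2] w 0.0112
[ 1.98589865 -0.1554147   0.79434938] 130.2863672375679
panel z -3.5258970548003856e-05 32040
plane fit [-0.0006  0.0004  0.    ]
0.012 0.029 3036 ctr [0.0057 0.015  0.0159] medz 0.0143 ((4.835030555725098, 6.818607330322266), (66.94152069091797, 55.04463195800781), 58.412471771240234) [-0.0268 -0.0212] [0.0323 0.0449] cw ang -16.6
0.035 0.058 3292 ctr [0.0073 0.006  0.0443] medz 0.0415 ((7.64759635925293, 7.7395782470703125), (48.997169494628906, 49.6212158203125), 62.773948669433594) [-0.014  -0.0237] [0.0407 0.0255] cw ang 38.7
```

View pics/w3.png

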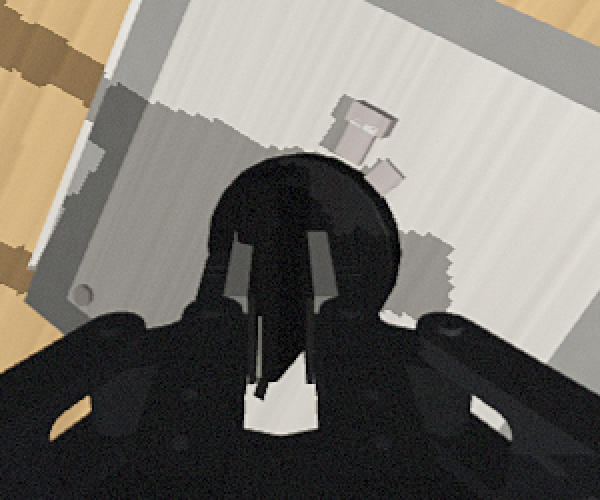

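The bar is still held between the pads, at about 64°. A skirt tab at (385,178) has passed the stop at (365,130). I'll continue to the end stop.

Call:
carry_out(motion=[{"hand":1,"offset":[0,0,0],"roll":4},{"hand":1,"offset":[0,0,0],"roll":4},{"hand":1,"offset":[0,0,0],"roll":4},{"hand":1,"offset":[0,0,0],"roll":3},{"hand":1,"offset":[0,0,0],"roll":0}])

```text
time_s: 7.35
tcp_pos: [0.628, 0.0085, 0.181]
tool_rot: [179.6, 0.3, 105.1]
force: [-4.8, -8.4, 13.5]
width: 0.0109
gripper_force: 140.7
```

Run:
```python
from h import *
to(.6215,.0110,.1865,176);print(sense()['ft_torque'],sense()['gripper_force'])
```

```text
offset [ 4.1 -5.6 -5.6] roll -70.9 | tcp [0.628  0.0085 0.181 ] [179.63   0.26 105.09] t 7.35 F [-4.8 -8.4 13.5] w 0.0109
[-0.00631345 -0.88064261  0.60535799] 140.6760565750301
```

Call:
carry_out(motion=[{"hand":1,"offset":[0,0,0],"roll":3},{"hand":1,"offset":[0,0,0],"roll":0},{"hand":1,"offset":[0.2,-1.2,-2.7],"roll":0},{"hand":1,"offset":[0.2,-1.2,-2.7],"roll":0},{"hand":1,"offset":[0.2,-1.2,-2.7],"roll":0},{"hand":0.8,"offset":[0,0,0],"roll":0},{"hand":0.75,"offset":[0,0,-5],"roll":0},{"hand":0.7,"offset":[0,0,-15],"roll":0},{"hand":0.6,"offset":[0,0,-25],"roll":0},{"hand":0.5,"offset":[0,0,-35],"roll":0},{"hand":0.4,"offset":[0,0,-40],"roll":0},{"hand":0.4,"offset":[0,0,0],"roll":0}])

```text
time_s: 8.85
tcp_pos: [0.6238, 0.0104, 0.3105]
tool_rot: [179.5, 0.1, 102.1]
force: [-0.5, 0.2, -0.4]
width: 0.0513
gripper_force: 0.0
```

Run:
```python
from h import *
p,_=grab('wrist'); knob('wrist'); cv2.imwrite('pics/w4.png',p[:,:,::-1])
Y=12.5+180
to(.6142,-.2902,.30,Y); print(sense()['joint_positions'].round(1))
W=cloud('wrist')
w=W.reshape(-1,3); d=np.hypot(w[:,0]-.6142,w[:,1]+.2902)
for a,b in((.045,.08),(.025,.034)):
    m=w[(d<.1)&(w[:,2]>a)&(w[:,2]<b)]
    if len(m)>9: print(len(m),cv2.minAreaRect((m[:,:2]*1000).astype(np.float32)),m[:,2].max())
```

```text
panel z 6.190582386703695e-05 13997
plane fit [0.     0.0004 0.0001]
0.012 0.029 1770 ctr [0.0111 0.0048 0.0218] medz 0.0231 ((3.2001614570617676, 0.17047882080078125), (77.34563446044922, 59.28886032104492), 55.201934814453125) [-0.0269 -0.0444] [0.0326 0.0449] cw ang 101.0
0.035 0.058 995 ctr [0.0048 0.0013 0.0473] medz 0.0497 ((2.9976396560668945, -0.267791748046875), (12.423853874206543, 53.58464050292969), 9.830745697021484) [-0.0074 -0.027 ] [0.0129 0.0267] cw ang 79.5
offset [-292.   -71.9    8.1] roll -90.4 | tcp [0.6231 0.0104 0.3081] [1.7976e+02 6.0000e-02 1.0214e+02] t 8.9 F [-0.  -0.2 -0.2] w 0.0512
[ -6.1  29.9  70.3   0.   79.6 -18.2]
804 ((624.7667846679688, -227.26026916503906), (70.73893737792969, 37.07041931152344), 17.26296615600586) 0.032184636174798734
```

View pics/w4.png

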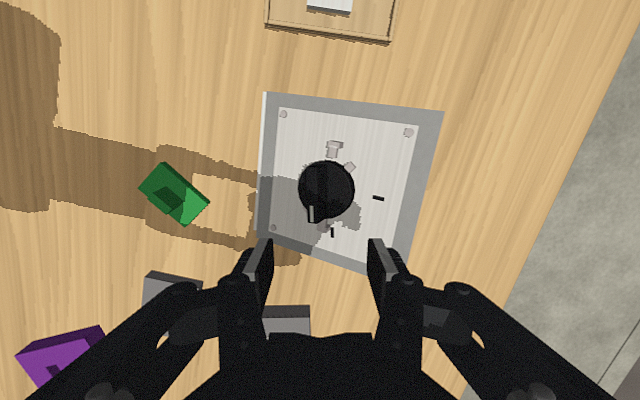

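The knob has sprung out (skirt top 23 mm) and reads about 80°, which is off at the end stop. Now I go to the nest.

Call:
carry_out(motion=[{"hand":0.4,"offset":[-36,-9,0],"roll":0},{"hand":0.4,"offset":[-36,-9,0],"roll":0},{"hand":0.4,"offset":[-36,-9,0],"roll":0},{"hand":0.4,"offset":[-36,-9,0],"roll":0},{"hand":0.4,"offset":[-36,-9,0],"roll":0},{"hand":0.4,"offset":[-36,-9,0],"roll":0},{"hand":0.4,"offset":[-36,-9,0],"roll":0},{"hand":0.4,"offset":[-40,-9,0],"roll":-0.4},{"hand":0.4,"offset":[0,0,50],"roll":0},{"hand":0.4,"offset":[0,0,0],"roll":0},{"hand":0.4,"offset":[0,0,0],"roll":0}])

```text
time_s: 10.28
tcp_pos: [0.6139, -0.2901, 0.2567]
tool_rot: [180.0, 0.0, 102.6]
force: [0.7, 1.3, 0.3]
width: 0.0512
gripper_force: 0.0
```

Run:
```python
from h import *
p,_=grab('wrist'); cv2.imwrite('pics/w5.png',p[:,:,::-1])
to(.6142,-.2902,.120,102.5); print(sense()['joint_positions'].round(1))
w=cloud('wrist').reshape(-1,3); d=np.hypot(w[:,0]-.6142,w[:,1]+.2902)
for r,a,b in((.03,.045,.08),(.03,.06,.068),(.11,.026,.034)):
    m=w[(d<r)&(w[:,2]>a)&(w[:,2]<b)]
    if len(m)>9: print(len(m),cv2.minAreaRect((m[:,:2]*1000).astype(np.float32)),m[:,2].max())
```

```text
offset [  0.2  -0.3 137.6] roll 0.1 | tcp [ 0.6143 -0.2901  0.2576] [1.7989e+02 8.0000e-02 1.0257e+02] t 10.32 F [0.1 0.7 0. ] w 0.0516
[-31.7  38.1  63.7   0.   78.1 -44.3]
406 ((614.2239379882812, -291.20941162109375), (11.100330352783203, 30.378355026245117), 12.753149032592773) 0.06653922907834474
369 ((614.2605590820312, -291.2886962890625), (10.886616706848145, 30.267271041870117), 12.269248962402344) 0.06653922907834474
14030 ((614.10888671875, -291.5802001953125), (120.48088836669922, 149.41873168945312), 12.6470365524292) 0.03295059849036708
```

View pics/w5.png

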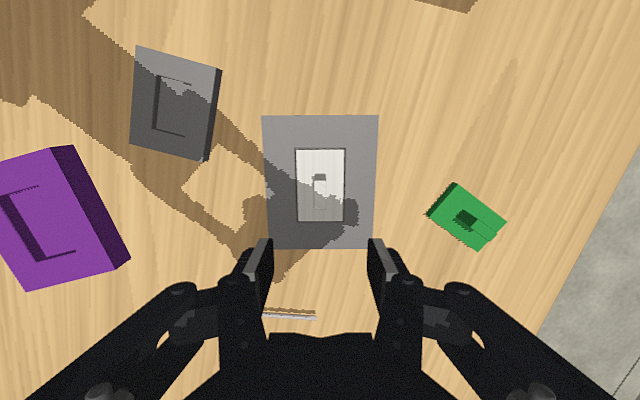

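The wrist view shows the bracket at (319,190), midway between the open fingers. I'll descend and grip it.

Call:
carry_out(motion=[{"hand":0.4,"offset":[-1.1,-0.2,30],"roll":0},{"hand":0.4,"offset":[0,0,35],"roll":0},{"hand":0.4,"offset":[0,0,35],"roll":0},{"hand":0.5,"offset":[0,0,25],"roll":0},{"hand":0.5,"offset":[0,0,15],"roll":0},{"hand":0.5,"offset":[0,0,7],"roll":0},{"hand":0.5,"offset":[0,0,0],"roll":0},{"hand":0.75,"offset":[0,0,0],"roll":0},{"hand":1,"offset":[0,0,0],"roll":0},{"hand":1,"offset":[0,0,0],"roll":0},{"hand":1,"offset":[0,0,0],"roll":0},{"hand":1,"offset":[0,0,0],"roll":0}], force=50)

```text
time_s: 11.82
tcp_pos: [0.614, -0.2919, 0.1099]
tool_rot: [179.9, 0.1, 102.5]
force: [0.5, 0.3, 6.2]
width: 0.011
gripper_force: 49.6
```

Run:
```python
from h import *
to(.6143,-.2912,.110,102.6)
```

```text
offset [ 0.6  0.4 -0.1] roll -0.1 | tcp [ 0.614  -0.2919  0.1099] [1.7992e+02 7.0000e-02 1.0252e+02] t 11.82 F [0.5 0.3 6.2] w 0.011
```

Call:
carry_out(motion=[{"hand":1,"offset":[0,0,-3],"roll":0},{"hand":1,"offset":[0,0,-5],"roll":0},{"hand":1,"offset":[0,0,-8],"roll":0},{"hand":1,"offset":[0,0,-15],"roll":0},{"hand":1,"offset":[0,0,-25],"roll":0},{"hand":1,"offset":[0,0,-35],"roll":0},{"hand":1,"offset":[0,0,-40],"roll":0},{"hand":1,"offset":[0,0,-40],"roll":0},{"hand":1,"offset":[0,0,-9],"roll":0},{"hand":1,"offset":[0,0,0],"roll":0},{"hand":1,"offset":[0,0,0],"roll":0}])

```text
time_s: 13.2
tcp_pos: [0.613, -0.2913, 0.2865]
tool_rot: [-179.8, -0.2, 102.5]
force: [-0.0, 0.1, -2.4]
width: 0.0109
gripper_force: 48.8
```

Run:
```python
from h import *
# tray: refit from top; free centre at +60 mm along tray y from tray middle
W=cloud('top')[155:220,170:262].reshape(-1,3)
w=W[(W[:,2]>.0145)&(W[:,2]<.022)];r=cv2.minAreaRect((w[:,:2]*1000).astype(np.float32));print(r)
a=np.radians(4.9);c=np.array([.5911,.2920]);f=c+.06*np.array([-np.sin(a),np.cos(a)]);print(f)
to(f[0],f[1],.29,94.9);print(sense()['force'])
p,_=grab('scene');cv2.imwrite('pics/s2.png',p[150:300,150:500,::-1].repeat(2,0).repeat(2,1))
```

```text
((591.124755859375, 292.0022888183594), (150.55116271972656, 237.445068359375), 4.8730621337890625)
[0.58597498 0.35178072]
offset [633.7 113.   -2.1] roll 7.6 | tcp [ 0.613  -0.2913  0.2865] [-1.7984e+02 -1.6000e-01  1.0252e+02] t 13.2 F [-0.   0.1 -2.4] w 0.0109
[-9.06840886e-04  1.26617010e-01 -2.35016543e+00]
```

View pics/s2.png

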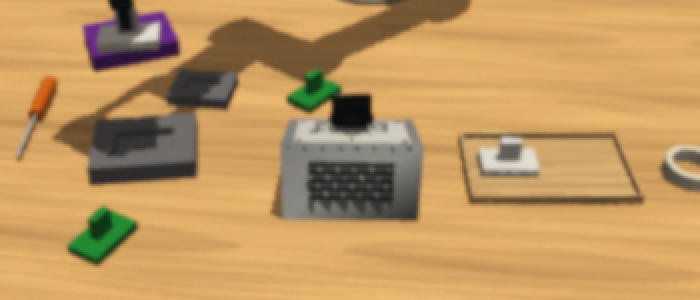

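The nest is empty and the block hangs level in the gripper at (130,35). I'll carry it over to the tray's free end.

Call:
carry_out(motion=[{"hand":1,"offset":[15,3,-5],"roll":0},{"hand":1,"offset":[28,5,0],"roll":0},{"hand":1,"offset":[37,6.5,0],"roll":0},{"hand":1,"offset":[37,6.5,0],"roll":0},{"hand":1,"offset":[37,6.5,0],"roll":0},{"hand":1,"offset":[37,6.5,0],"roll":0},{"hand":1,"offset":[37,6.5,0],"roll":0},{"hand":1,"offset":[37,6.5,0],"roll":0},{"hand":1,"offset":[37,6.5,0],"roll":0},{"hand":1,"offset":[37,6.5,0],"roll":0},{"hand":1,"offset":[37,6.5,0],"roll":0},{"hand":1,"offset":[37,6.5,0],"roll":0},{"hand":1,"offset":[37,6.5,0],"roll":0},{"hand":1,"offset":[37,6.5,0],"roll":0},{"hand":1,"offset":[37,6.5,0],"roll":0},{"hand":1,"offset":[37,6.5,0],"roll":0},{"hand":1,"offset":[37,7,0],"roll":0},{"hand":1,"offset":[24,4,0],"roll":0},{"hand":1,"offset":[12,3,0],"roll":7.6},{"hand":1,"offset":[0,0,0],"roll":0}])

```text
time_s: 15.75
tcp_pos: [0.5854, 0.3533, 0.2933]
tool_rot: [-179.9, -0.0, 95.1]
force: [0.3, -0.0, -1.7]
width: 0.0114
gripper_force: 48.8
```

Run:
```python
from h import *
to(.5860,.3518,.12,94.9)
p,_=grab('wrist');cv2.imwrite('pics/w6.png',p[:,:,::-1])
w=cloud('wrist').reshape(-1,3); q=Ro.from_euler('z',-4.9,degrees=True).apply(w-[.5911,.292,0])
m=q[(q[:,2]>.012)&(q[:,2]<.020)&(abs(q[:,0])<.09)&(abs(q[:,1])<.135)]
print(len(m),np.percentile(m,[1,99],axis=0).round(4))
b=w[(w[:,2]>.10)&(w[:,2]<.25)&(np.hypot(w[:,0]-.586,w[:,1]-.3518)<.06)]
print(len(b)); 
if len(b)>20: print(np.percentile(b,[1,50,99],axis=0).round(4))
```

```text
offset [ -1.5   0.6 173.3] roll 0.2 | tcp [0.5854 0.3533 0.2933] [-179.95   -0.     95.1 ] t 15.75 F [ 0.3 -0.  -1.7] w 0.0114
1846 [[-0.0755 -0.0844  0.0123]
 [ 0.0739  0.1209  0.0179]]
8707
[[0.5589 0.3412 0.2043]
 [0.5842 0.3689 0.2142]
 [0.6086 0.395  0.2489]]
```

View pics/w6.png

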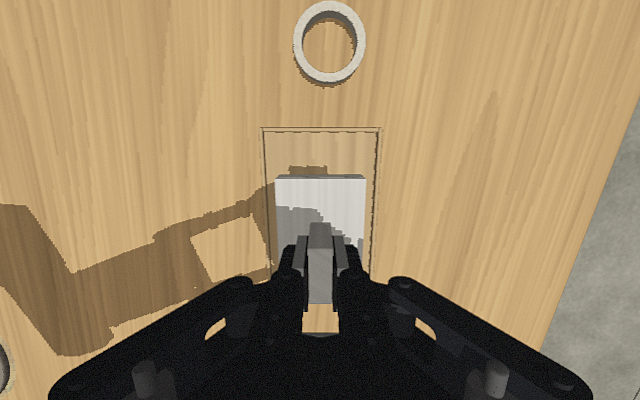

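The block is level over the free end, inside the tray walls at (262–381,128). I'll lower it and creep the last few millimetres.

Call:
carry_out(motion=[{"hand":1,"offset":[-1,0.5,20],"roll":0},{"hand":1,"offset":[0,0,35],"roll":0},{"hand":1,"offset":[0,0,35],"roll":0},{"hand":1,"offset":[0,0,35],"roll":0},{"hand":1,"offset":[0,0,30],"roll":0},{"hand":1,"offset":[0,0,20],"roll":0},{"hand":1,"offset":[0,0,10],"roll":0},{"hand":1,"offset":[0,0,5],"roll":0},{"hand":1,"offset":[0,0,2],"roll":0},{"hand":1,"offset":[0,0,0],"roll":0},{"hand":1,"offset":[0,0,0],"roll":0}])

```text
time_s: 17.18
tcp_pos: [0.5873, 0.351, 0.1025]
tool_rot: [179.9, -0.0, 94.9]
force: [-0.5, 0.1, -1.8]
width: 0.0113
gripper_force: 48.8
```

Call:
carry_out(motion=[{"hand":1,"offset":[0,0,1],"roll":0},{"hand":1,"offset":[0,0,0.7],"roll":0},{"hand":1,"offset":[0,0,0],"roll":0}])

```text
time_s: 17.55
tcp_pos: [0.587, 0.3509, 0.1]
tool_rot: [-180.0, -0.0, 94.9]
force: [-0.5, -0.1, -1.9]
width: 0.0113
gripper_force: 48.8
```

Call:
carry_out(motion=[{"hand":1,"offset":[0,0,0.5],"roll":0},{"hand":1,"offset":[0,0,0.5],"roll":0},{"hand":1,"offset":[0,0,0],"roll":0}])

```text
time_s: 17.92
tcp_pos: [0.587, 0.3508, 0.099]
tool_rot: [-180.0, -0.0, 94.9]
force: [0.2, -1.0, -2.0]
width: 0.0113
gripper_force: 48.8
```

Call:
carry_out(motion=[{"hand":1,"offset":[0,0,0.5],"roll":0},{"hand":1,"offset":[0,0,0.3],"roll":0},{"hand":1,"offset":[0,0,0],"roll":0}])

```text
time_s: 18.3
tcp_pos: [0.5871, 0.3509, 0.0989]
tool_rot: [180.0, -0.0, 94.9]
force: [-1.3, -0.4, 3.6]
width: 0.0115
gripper_force: 49.6
```

The force has turned positive, so the block is resting on the tray floor. I'll release it and back off.

Call:
carry_out(motion=[{"hand":0.85,"offset":[0,0,0],"roll":0},{"hand":0.75,"offset":[0,0,0],"roll":0},{"hand":0.65,"offset":[0,0,0],"roll":0},{"hand":0.6,"offset":[0,0,0],"roll":0},{"hand":0.6,"offset":[0,0,-10],"roll":0},{"hand":0.6,"offset":[0,0,-25],"roll":0},{"hand":0.6,"offset":[0,0,-40],"roll":0},{"hand":0.6,"offset":[0,0,-50],"roll":0},{"hand":0.6,"offset":[0,0,-50],"roll":0},{"hand":0.6,"offset":[0,0,0],"roll":0},{"hand":0.6,"offset":[0,0,0],"roll":0}], force=20)

```text
time_s: 19.68
tcp_pos: [0.5867, 0.3507, 0.2733]
tool_rot: [-180.0, 0.0, 94.9]
force: [0.5, 0.1, -1.5]
width: 0.0344
gripper_force: 0.0
```

Run:
```python
from h import *
p,_=grab('wrist')
w=cloud('wrist').reshape(-1,3); q=Ro.from_euler('z',-4.9,degrees=True).apply(w-[.5911,.292,0])
for a,b in((.0165,.022),(.045,.058)):
    m=q[(abs(q[:,0])<.06)&(q[:,1]>.01)&(q[:,1]<.108)&(q[:,2]>a)&(q[:,2]<b)]
    print(len(m),cv2.minAreaRect((m[:,:2]*1000).astype(np.float32)),m[:,2].min(),m[:,2].max()) if len(m)>9 else 0
grab('scene');z=load('scene')['p'];t=grab('top')[0]
i=np.vstack([cv2.resize(z[180:260,270:530],(780,240)),cv2.resize(t[135:225,140:440],(780,234))]);cv2.imwrite('pics/f.png',i[:,:,::-1])
```

```text
2411 ((0.8097858428955078, 59.80958938598633), (50.03962326049805, 79.12501525878906), 0.26124122738838196) 0.017175026466124742 0.021580892621104675
318 ((0.9363775253295898, 59.77280044555664), (29.92369270324707, 10.802413940429688), 89.97947692871094) 0.0454866562996758 0.055340716350630446
```

View pics/f.png

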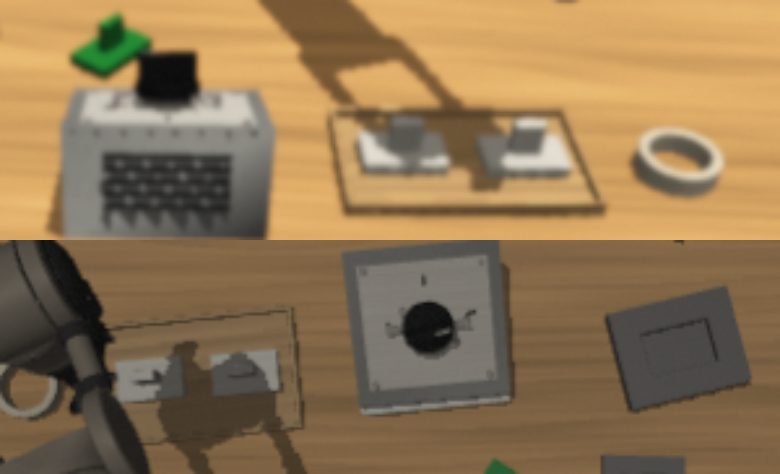

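The final views show the block flat in the tray's free end at tray (1, 60) mm, next to the finished block. The nest is empty, the knob's line points right (off), and the arm is touching nothing.

```bash
python3 -c "
from h import *
print(hand_in())"
```

```text
the job is handed in; nothing more can be done
None
```

The job is handed in: the tester is switched off at its isolator (knob at its end stop and sprung back out), the light block lies flat in the tray's free end beside the finished block, and it took about 20 s of the 67 s allowed.

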